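Reset the batch tally wheel at the heeling bench

ROBOT

A 6-joint arm with a two-finger parallel gripper is mounted at the origin on the work surface. World frame = base frame: x ahead of the robot, y to its left, z up, the work surface at z = 0. Lengths are in mm, angles in rad, forces in N, time in s.
With the tool pointing down it reaches from about 275 to 1000 mm from the base axis. Payload 8.4 kg.
Tool frame: the origin (TCP) lies midway between the tips of the shut fingers; the grasp point (between the pads) lies 19 mm behind it; z points along the fingers, x is the direction in which the jaws open and shut, and the axes are right-handed (so a half turn about z gives the same grasp; the last joint's range is limited). The gripper opens to 85 mm and grips with 20 to 120 N. Pads are 22 mm wide; open, the fingers measure 114 mm over their backs; the gripper's body (76 mm by 85 mm) begins 54 mm behind the grasp point. The pads swing forward as they close: fully open they stand 13 mm farther back than shut.
Start: joints at [1.218, 0.353, 1.633, -0, 1.155, -0.002], TCP at [214.779, 586.939, 199.881] pointing down, gripper open.
Joint ranges: [-2.63, 2.63], [-0.92, 2.1], [0.06, 2.66], [-1.3, 4.44], [0, 2.69], [-3.02, 3.02]. Speed limits (rad/s): [2.22, 2.22, 2.79, 3.14, 3.14, 3.14].

INTERFACE

Orientations are given as [roll, pitch, yaw] about the fixed x, y, z axes, in that order (R = Rz(yaw) Ry(pitch) Rx(roll)).
In Python, from rig import sense, grab_frame, camera_model, job gives the robot as it stands.
- The arm moves only by the tool arm_command, never from a script. Its argument "plan" is a list of rows, each an object with "translation": the shift along the tool's x, y, z in cm, a list of three; "twist": the turn about the tool's z in rad; "gripper": the opening, from 0 (shut) to 1 (fully open). A call has exactly 5 rows; each row is the pose to reach, as a shift and turn from the pose measured when the call began, along the tool's axes at that moment; what a row does not reach only later rows make up. A row lasts 1/12 s, in which the tool goes at most 41.7 mm and 7.16 degrees, less where a joint would pass 70% of its speed; a pose out of reach is approached as far as the arm can. A call with a gripper value outside its range is refused whole. The fingers move at their own pace and stop on an object; "squeeze" is the grip in N (left out, the last holds). Time passes only in rows, so rows that repeat a pose let the fingers close, or fill a call up. It gives the time, the measured TCP pose, the force and the opening at its end, in the units of the state.
- sense(): the state, without advancing time (a new reading comes with each control period).
- grab_frame(name): name is "scene" or "top" or "wrist"; returns the picture (420x560x3 uint8, blue, green, red); there is no depth.
- camera_model(name): a dict with "fx", "fy", "cx", "cy" (pixels), "pose" (4x4, takes a point from camera to world coordinates). Camera axes: x right, y down, z forward; pixel columns grow to the right and rows downward; lengths in mm; the calibration is good to about 2 mm. The wrist camera is an equidistant fisheye: a pixel r from the principal point sees the ray r / f radians off the axis. A picture is of the moment at which its call begins: read the wrist's pose just before it. camera_model takes no time and is no camera call; for the wrist camera it gives the pose at the moment of the call.
- job.sign_off(): hands the job in, once; it reports no verdict.
The state is a dict: "clock": time; "qpos": joint angles; "qvel": joint speeds; "joint_efforts": joint torques, N m; "eef_pos": TCP position; "tcp_rot": TCP orientation; "contact_force": force on the tool from outside, world axes, zero at the start; "wrist_torque": the same for the moment, N m; "opening": opening from 0.0 (shut) to 1.0 (fully open).
Only numpy, scipy, OpenCV 4.12 (cv2) and the standard library are available. Lean on these libraries where they do the work, as an engineer would, in place of code of your own. Each camera call takes 0.05 s, during which the arm holds its last target.

TASK

A new crate of shoes is starting: set the batch tally back to its start mark. With a fingertip, gently flick the edge of the black thumbwheel round clockwise (seen from above), click by click, until the lobe with the steel stud clicks home at the arrow on the housing. Do not let the stud run past the arrow, and leave the hammer, tin and heel where they are.

Things in the scene. Friction and masses are not known exactly. Their poses are not given: they have to be found in the camera images.
- tally_wheel (a joint): Thumbwheel angle, rad; grows as it turns clockwise seen from above; 0 = studded lobe at the arrow. Spring clicks hold it every 45 deg (0.785): about 0.1 N m, 2 to 3 N at the lobes. Past half-way it snaps on to the next rest by itself, before half-way it falls back. Starts 2 to 4 clicks before 0 (about -1.57, -2.36 or -3.14). Turns both ways; end stops at -3.69 and +1.02.
- wheel_centre (a point): On the wheel's vertical axis, level with the lobe tops, 79 mm above the bench. Flat black plastic star: disc of 34 mm radius with 8 equal radial lobes out to 55 mm radius, each 8 mm wide, round-ended, 22 mm high (57 to 79 mm above the bench). The gap between lobes is about 30 mm wide at 48 mm radius. Axes: y towards the arrow, z up.
- tally: Green cast housing bolted to the bench, under the wheel. Origin: on the bench, on the wheel's axis; y towards the arrow. Its flat deck is 45 mm above the bench, reaching 75 mm either way in x, 80 mm to -y and 100 mm to +y. A foot 8 mm high goes 20 mm further in y. Loose things on the bench round it are all under 75 mm high.
- pointer_tip (a point): Tip of the aluminium arrow fixed on the housing's deck: 60 mm from the wheel's axis, pointing at it, on its top 53 mm above the bench (it lies lower than the wheel; the arrow reaches 96 mm from the axis and is 24 mm wide).
- stud_top (a point): Top centre of the upright steel stud on one lobe: 12 mm diameter, 16 mm high above the lobe, 46 mm from the wheel's axis, top 95 mm above the bench. It turns with the wheel.
- hammer: Loose hammer, 270 mm long, lying on the bench beyond the housing; origin on its underside. Leave alone.
- tin: Loose closed steel tin, 72 mm diameter, 70 mm high; origin at the centre of its underside. Leave alone.
- heel: Loose wooden shoe heel standing on its small end, 54 mm wide at the top, 60 mm high; origin at the centre of its underside. Leave alone.

How it is judged (in metres and radians):
On the way:
1. the studded lobe has clicked home at the arrow (value of joint tally_wheel between -0.13 and 0.13 rad), for 0.3 s.
At the end, for the whole second after the job is handed in: The wheel rests with its studded lobe at the arrow (within 0.13 rad, 7 deg), and the hammer, tin and heel are within 20 mm of where they started (all of step 1 and velocity of joint tally_wheel between -0.1 and 0.1 rad/s and distance of each of hammer, tin, heel from where it was at the start of the episode below 0.02 m); the robot touches nothing.
It fails at once if the stud ran past the arrow by more than half a click (value of joint tally_wheel above 0.45 rad).
It fails at once if the wheel was pushed harder than 25 N (contact force between the fingers and tally_wheel above 25 N).
It fails at once if the hammer was shifted or lifted by more than 20 mm (distance of hammer from where it was at the start of the episode above 0.02 m).
It fails at once if the tin was shifted or lifted by more than 20 mm (distance of tin from where it was at the start of the episode above 0.02 m).
It fails at once if the heel was shifted or lifted by more than 20 mm (distance of heel from where it was at the start of the episode above 0.02 m).
It also fails if it takes over 64 s, if anything falls off the work surface, if the arm or the gripper's body presses on something with over 40 N, if the wrist force passes 120 N, or if a joint passes its speed limit or range.

## Working session

There is one attempt and no reset: what is moved stays moved. The work goes in short steps, Python scripts to look and compute and a tool call to move; the robot and the scene stay as the last step left them, time stands still between calls to the robot, and variables do not carry over. Pictures are saved under pics/ and viewed, and the job is handed in when it is done.

Besides the shell and the picture viewer there is one more tool, called after "Request:" in YAML: its name, and indented under it one key for each argument. arm_command: Moves the arm, as the interface text tells. Its arguments: {"type":"object","properties":{"plan":{"type":"array","items":{"type":"object","properties":{"translation":{"type":"array","items":{"type":"number"}},"twist":{"type":"number"},"gripper":{"type":"number"}}}},"squeeze":{"type":"number"}},"required":["plan"]}

```bash
mkdir -p pics; ls; python3 - <<'E'
from rig import sense, grab_frame, camera_model, job
import cv2
s=sense();print({k:s[k] for k in('clock','eef_pos','tcp_rot','opening','contact_force')})
for n in('top','scene'):
    m=camera_model(n);print(n,m)
    cv2.imwrite(f'pics/{n}0.png',grab_frame(n))
E
```

```text
pics
{'clock': 0.0, 'eef_pos': array([214.58237749, 586.4333297 , 199.16728225]), 'tcp_rot': array([-3.14158539e+00,  1.40686373e-03,  1.22003063e+00]), 'opening': 0.9991116513829276, 'contact_force': array([-1.080622  , -0.85313624,  0.46844605])}
top {'fx': 383.61996530507787, 'fy': 383.61996530507787, 'cx': 281.6058017421503, 'cy': 210.014319330907, 'pose': array([[ 1.91613322e-01, -9.58752010e-01,  2.09949799e-01,
         4.53133677e+02],
       [-9.81468294e-01, -1.87630679e-01,  3.89193493e-02,
        -1.44749075e+01],
       [ 2.07901887e-03, -2.13516536e-01, -9.76937238e-01,
         7.26307234e+02],
       [ 0.00000000e+00,  0.00000000e+00,  0.00000000e+00,
         1.00000000e+00]])}
scene {'fx': 496.02597202949437, 'fy': 496.02597202949437, 'cx': 286.8224636628849, 'cy': 206.1634134921941, 'pose': array([[-7.64021723e-01,  5.23079072e-01, -3.77702385e-01,
         9.54552873e+02],
       [ 6.44962479e-01,  6.34764122e-01, -4.25556001e-01,
         3.98521330e+02],
       [ 1.71524846e-02, -5.68737895e-01, -8.22339953e-01,
         8.60355081e+02],
       [ 0.00000000e+00,  0.00000000e+00,  0.00000000e+00,
         1.00000000e+00]])}
```

View pics/top0.png

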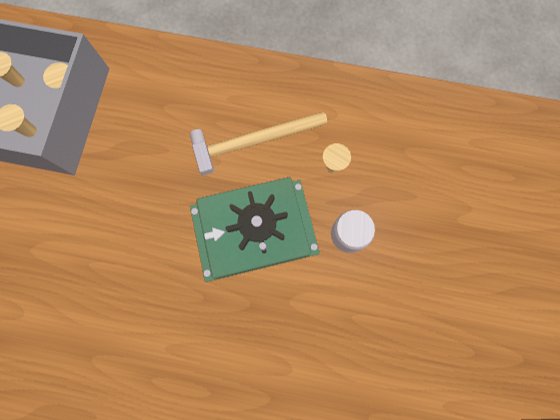

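View pics/scene0.png

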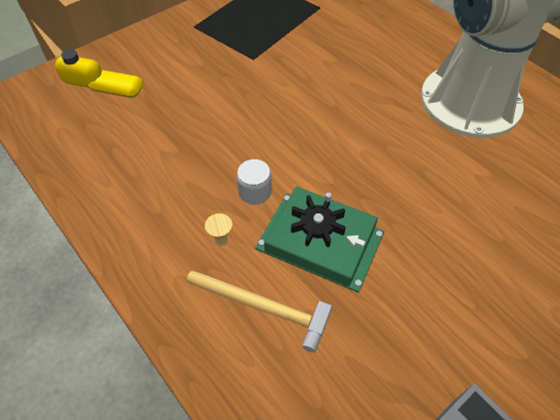

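Top view: the hub is at about (257,221), the stud at (262,246) pointing down in the image, and the arrow tip at (226,233) on the left. The scene view shows the same layout, so the stud looks about 2 clicks (90°) before the arrow. The tin, heel and hammer are all to the right of or above the housing, and the robot side is free. Next I'll measure.

```bash
cat > h.py <<'E'
import numpy as np, cv2
def ray(m,u,v):
    d=np.array([(u-m['cx'])/m['fx'],(v-m['cy'])/m['fy'],1.]);P=m['pose'];return P[:3,3],P[:3,:3]@d
def plane(m,uv,z):
    o,d=ray(m,*uv);return o+d*(z-o[2])/d[2]
def cents(mask,amin=3):
    n,l,st,c=cv2.connectedComponentsWithStats(mask.astype(np.uint8));return [(tuple(c[i].round(1)),int(st[i,4])) for i in range(1,n) if st[i,4]>=amin]
E
python3 - <<'E'
from h import *
from rig import camera_model,sense
for n in('top','scene'):
    im=cv2.imread(f'pics/{n}0.png');m=camera_model(n)
    x0,x1,y0,y1=(180,330,170,290) if n=='top' else (250,390,180,300)
    roi=im[y0:y1,x0:x1].astype(int);mx=roi.max(2);mn=roi.min(2)
    blk=(mx<60); gry=(mn>120)&(mx-mn<40)
    off=lambda L:[((c[0]+x0,c[1]+y0),a) for c,a in L]
    print(n,'black',off(cents(blk,60)));g=off(cents(gry,4));print('grey',g)
    for c,a in g: print(c,a,'z53',plane(m,c,53).round(1)[:2],'z79',plane(m,c,79).round(1)[:2],'z95',plane(m,c,95).round(1)[:2])
    k=max(off(cents(blk,60)),key=lambda t:t[1])[0];print('blk79',plane(m,k,79).round(1))
    # lobe tips circle fit
    b=(blk*255).astype(np.uint8);cs=max(cv2.findContours(b,0,cv2.CHAIN_APPROX_NONE)[0],key=cv2.contourArea)
    pts=np.array([plane(m,(p[0][0]+x0,p[0][1]+y0),79)[:2] for p in cs]);c,r=cv2.minEnclosingCircle(pts.astype(np.float32));print('encl',c,r)
    cv2.imwrite(f'pics/{n}z.png',cv2.resize(im[y0:y1,x0:x1],None,fx=4.5,fy=4.5,interpolation=cv2.INTER_CUBIC))
E
```

```text
top black []
grey [((np.float64(205.6), np.float64(171.5)), 55), ((np.float64(298.0), np.float64(186.4)), 41), ((np.float64(194.1), np.float64(211.0)), 43), ((np.float64(256.3), np.float64(220.8)), 96), ((np.float64(213.8), np.float64(234.0)), 173), ((np.float64(262.1), np.float64(245.6)), 46), ((np.float64(313.8), np.float64(246.5)), 46), ((np.float64(206.6), np.float64(272.7)), 45)]
(np.float64(205.6), np.float64(171.5)) 55 z53 [642.1 163.2] z79 [634.8 156.3] z95 [630.3 152.1]
(np.float64(298.0), np.float64(186.4)) 41 z53 [646.8  -8.5] z79 [639.3  -8.7] z95 [634.7  -8.9]
(np.float64(194.1), np.float64(211.0)) 43 z53 [565.9 166.1] z79 [561.5 159.2] z95 [558.9 154.9]
(np.float64(256.3), np.float64(220.8)) 96 z53 [569.8  52.9] z79 [565.3  50.3] z95 [562.5  48.7]
(np.float64(213.8), np.float64(234.0)) 173 z53 [532.1 121.9] z79 [529.  116.6] z95 [527.1 113.4]
(np.float64(262.1), np.float64(245.6)) 46 z53 [528.3  33.8] z79 [525.4  31.9] z95 [523.6  30.8]
(np.float64(313.8), np.float64(246.5)) 46 z53 [544.2 -55.9] z79 [540.7 -54.3] z95 [538.5 -53.3]
(np.float64(206.6), np.float64(272.7)) 45 z53 [463.7 118.7] z79 [463.3 113.5] z95 [463.  110.4]Traceback (most recent call last):
  File "<stdin>", line 11, in <module>
ValueError: max() iterable argument is empty
```

```bash
python3 - <<'E'
from h import *
from rig import camera_model,sense
for n in('top','scene'):
    im=cv2.imread(f'pics/{n}0.png');m=camera_model(n)
    x0,x1,y0,y1=(180,330,170,290) if n=='top' else (250,390,180,300)
    roi=im[y0:y1,x0:x1].astype(int);mx=roi.max(2);mn=roi.min(2)
    print(n,roi[60:62,70:90:4].tolist())
    blk=(mx<90)&(mx-mn<28); gry=(mn>120)&(mx-mn<40)
    off=lambda L:[((float(c[0]+x0),float(c[1]+y0)),a) for c,a in L]
    B=off(cents(blk,60));print('black',B)
    if n=='scene':
      for c,a in off(cents(gry,4)): print(c,a,'z53',plane(m,c,53).round(1)[:2],'z79',plane(m,c,79).round(1)[:2],'z95',plane(m,c,95).round(1)[:2])
    b=(blk*255).astype(np.uint8);cs=max(cv2.findContours(b,0,cv2.CHAIN_APPROX_NONE)[0],key=cv2.contourArea)
    pts=np.array([plane(m,(p[0][0]+x0,p[0][1]+y0),79)[:2] for p in cs]);c,r=cv2.minEnclosingCircle(pts.astype(np.float32));print('encl',c,r)
    rr=np.hypot(*(pts-c).T);aa=np.degrees(np.arctan2(*(pts-c).T[::-1]))
    f=np.exp(8j*np.radians(aa[rr>44])).sum();print('lobe phase deg mod45',np.degrees(np.angle(f))/8,abs(f)/(rr>44).sum())
    cv2.imwrite(f'pics/{n}z.png',cv2.resize(im[y0:y1,x0:x1],None,fx=4.5,fy=4.5,interpolation=cv2.INTER_CUBIC))
E
```

```text
top [[[62, 67, 70], [63, 69, 69], [61, 65, 69], [63, 69, 70], [62, 67, 70]], [[62, 68, 70], [63, 69, 72], [64, 68, 71], [61, 66, 69], [63, 68, 71]]]
black [((256.4, 221.4), 1524)]
encl (564.2807006835938, 49.71379852294922) 54.610843658447266
lobe phase deg mod45 -19.77948452915364 0.8391845110521198
scene [[[97, 130, 68], [22, 25, 19], [38, 37, 37], [95, 130, 67], [95, 129, 68]], [[97, 131, 69], [43, 57, 32], [26, 26, 26], [96, 130, 68], [94, 129, 68]]]
black [((317.5, 221.3), 1430)]
(257.6, 183.1) 120 z53 [ 592.9 -101. ] z79 [604.5 -84.9] z95 [611.7 -75. ]
(327.7, 194.8) 23 z53 [502.2  11.8] z79 [516.8  24.3] z95 [525.7  32. ]
(286.3, 197.0) 24 z53 [570.1 -37. ] z79 [582.5 -23. ] z95 [590.1 -14.4]
(318.1, 217.1) 67 z53 [553.3  39.4] z79 [566.3  51. ] z95 [574.2  58.1]
(378.6, 233.2) 28 z53 [488.7 140.6] z79 [503.7 148.9] z95 [512.9 154. ]
(355.5, 239.7) 123 z53 [533.1 122.6] z79 [546.7 131.5] z95 [555. 137.]
(260.8, 241.8) 29 z53 [674.2  11.9] z79 [683.2  24.4] z95 [688.8  32. ]
(357.8, 282.3) 33 z53 [592.6 188.6] z79 [604.2 195.4] z95 [611.4 199.6]
encl (571.5111694335938, 54.296348571777344) 59.469825744628906
lobe phase deg mod45 -20.25899844328506 0.5826990906897372
```

View pics/topz.png

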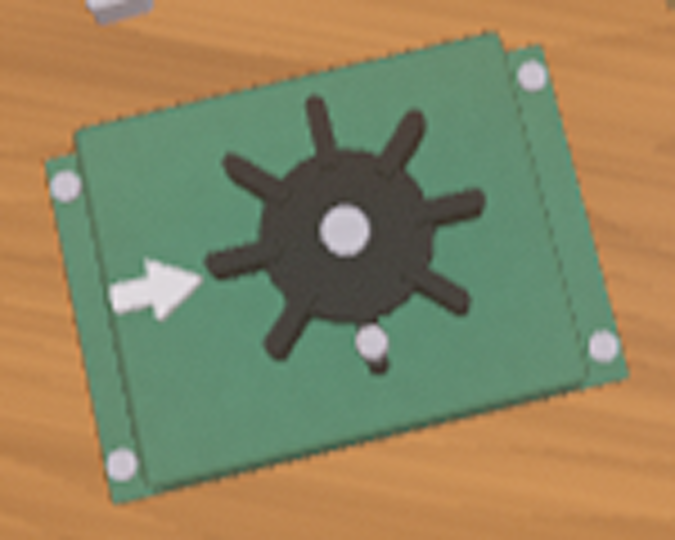

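View pics/scenez.png

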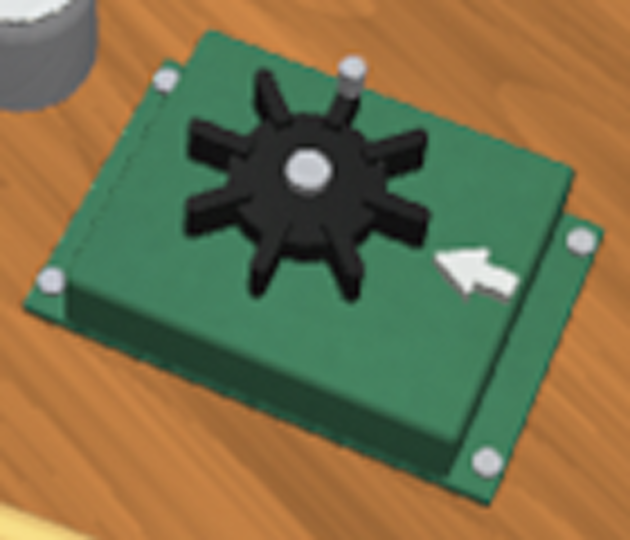

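Measured so far:
- **Wheel:** the centre is near (565, 50), and the fitted radius of 54.6 mm matches the 55 mm given.
- **Stud:** it is 45.8 mm from the axis (46 given), at a world angle of 204.5°.
- **Arrow:** it is at 114.6°, so the wheel needs 90° clockwise, which is 2 clicks.

I'll close the gripper, go to the robot side (gap at 182°) and turn the tool so that one corner of the shut fingers points into the gap.

```bash
cat >> h.py <<'E'
from scipy.spatial.transform import Rotation as Rn
C=np.array([565.,50.])
def rel(p,yaw=None,s=None):
    from rig import sense
    s=s or sense();R=Rn.from_euler('xyz',s['tcp_rot'])
    t=R.inv().apply(np.array(p)-s['eef_pos'])/10
    tw=None if yaw is None else -(np.radians(yaw)-s['tcp_rot'][2])
    return t.round(2),None if tw is None else round((tw+np.pi)%(2*np.pi)-np.pi,3)
def at(phi,r,z):
    a=np.radians(phi);return [C[0]+r*np.cos(a),C[1]+r*np.sin(a),z]
E
python3 -c "
from h import *
print(rel(at(182,95,199),-35)); print(at(182,95,199))"
```

```text
(array([-41.92,  42.54,   0.07]), np.float64(1.831))
[np.float64(470.05787143318594), np.float64(46.68454781326241), 199]
```

Request:
arm_command:
  plan:
    - {"translation": [-41.9,42.5,0],"twist": 1.83,"gripper": 0}
    - {"translation": [-41.9,42.5,0],"twist": 1.83,"gripper": 0}
    - {"translation": [-41.9,42.5,0],"twist": 1.83,"gripper": 0}
    - {"translation": [-41.9,42.5,0],"twist": 1.83,"gripper": 0}
    - {"translation": [-41.9,42.5,0],"twist": 1.83,"gripper": 0}

```text
clock: 0.52
eef_pos: [303.9, 396.6, 199.5]
tcp_rot: [3.141, 0.001, 0.589]
contact_force: [0.6, -0.7, 0.7]
opening: 0.3
```

```bash
python3 -c "
from h import *
print(rel(at(182,95,199),-35))"
```

```text
(array([-5.64, 38.33,  0.08]), np.float64(1.2))
```

Request:
arm_command:
  plan:
    - {"translation": [-5.6,38.3,0],"twist": 1.2,"gripper": 0}
    - {"translation": [-5.6,38.3,0],"twist": 1.2,"gripper": 0}
    - {"translation": [-5.6,38.3,0],"twist": 1.2,"gripper": 0}
    - {"translation": [-5.6,38.3,0],"twist": 1.2,"gripper": 0}
    - {"translation": [-5.6,38.3,0],"twist": 1.2,"gripper": 0}

```text
clock: 0.93
eef_pos: [393.1, 208.3, 199.8]
tcp_rot: [3.141, -0.0, -0.036]
contact_force: [1.3, -0.1, 0.3]
opening: 0.001
```

```bash
python3 -c "
from h import *
print(rel(at(182,95,199),-35))"
```

```text
(array([ 8.26, 15.88,  0.1 ]), np.float64(0.575))
```

Request:
arm_command:
  plan:
    - {"translation": [8.2,15.9,0],"twist": 0.58,"gripper": 0}
    - {"translation": [8.2,15.9,0],"twist": 0.58,"gripper": 0}
    - {"translation": [8.2,15.9,0],"twist": 0.58,"gripper": 0}
    - {"translation": [8.2,15.9,0],"twist": 0.58,"gripper": 0}
    - {"translation": [8.2,15.9,0],"twist": 0.58,"gripper": 0}

```text
clock: 1.35
eef_pos: [471.0, 42.3, 200.0]
tcp_rot: [3.141, -0.002, -0.625]
contact_force: [0.6, 0.3, -0.2]
opening: 0.002
```

```bash
python3 -c "
from h import *
from rig import grab_frame,camera_model
print(rel(at(182,95,100),-35))
m=camera_model('wrist');print(m)
cv2.imwrite('pics/w1.png',grab_frame('wrist'));cv2.imwrite('pics/t1.png',grab_frame('scene'))"
```

```text
(array([-0.35, -0.31, 10.  ]), np.float64(-0.014))
{'fx': 325.19226210127806, 'fy': 325.19226210127806, 'cx': 280.0004973680579, 'cy': 207.84650752621567, 'pose': array([[ 8.11184924e-01, -5.53251429e-01, -1.89451513e-01,
         5.19842050e+02],
       [-5.84787047e-01, -7.66453466e-01, -2.65656158e-01,
         1.10000171e+02],
       [ 1.76888015e-03,  3.26285061e-01, -9.45269766e-01,
         3.74896672e+02],
       [ 0.00000000e+00,  0.00000000e+00,  0.00000000e+00,
         1.00000000e+00]])}
```

View pics/w1.png

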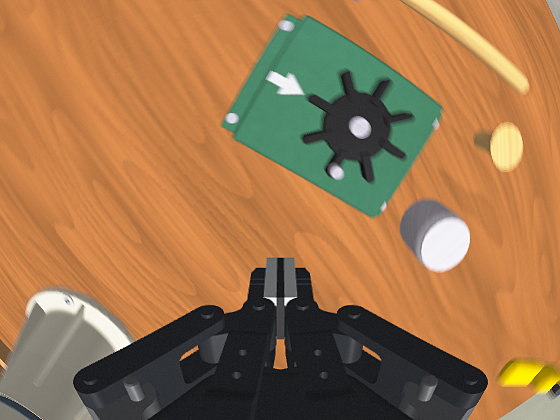

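View pics/t1.png

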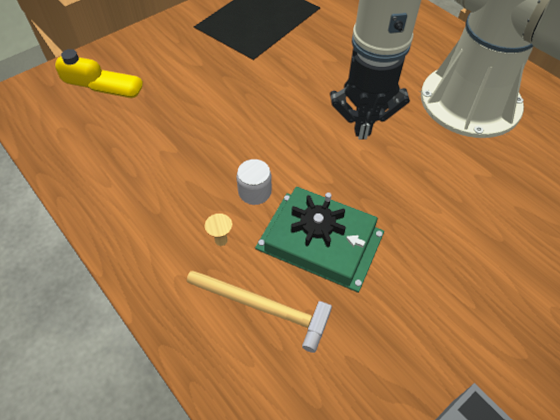

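The gripper is shut. The fingertip is about 16 mm across the pads, with the black finger about 29 mm wide just behind, and the scene looks unchanged. I'll descend outside the wheel at r=95 mm to z=64.

```bash
python3 -c "
from h import *
print(rel(at(182,92,64),-35))"
```

```text
(array([ 0.08, -0.4 , 13.57]), np.float64(-0.011))
```

Request:
arm_command:
  plan:
    - {"translation": [0.1,-0.4,3.4],"twist": -0.01,"gripper": 0}
    - {"translation": [0.1,-0.4,7],"twist": -0.01,"gripper": 0}
    - {"translation": [0.1,-0.4,10.5],"twist": -0.01,"gripper": 0}
    - {"translation": [0.1,-0.4,12.8],"twist": -0.01,"gripper": 0}
    - {"translation": [0.1,-0.4,13.6],"twist": -0.01,"gripper": 0}

```text
clock: 1.87
eef_pos: [470.0, 47.5, 60.5]
tcp_rot: [3.137, 0.004, -0.609]
contact_force: [-1.1, 0.4, -0.8]
opening: -0.002
```

```bash
python3 -c "
from h import *
from rig import sense
print(sense()['eef_pos'])
for r in (80,70,65): print(rel(at(182,r,64),-35))"
```

```text
[470.0007326   47.50064173  60.45414329]
(array([ 1.25, -0.83, -0.36]), np.float64(0.002))
(array([ 2.05, -1.43, -0.37]), np.float64(0.002))
(array([ 2.45, -1.73, -0.37]), np.float64(0.002))
```

Request:
arm_command:
  plan:
    - {"translation": [0.6,-0.4,-0.3],"twist": 0,"gripper": 0}
    - {"translation": [1.1,-0.75,-0.3],"twist": 0,"gripper": 0}
    - {"translation": [1.6,-1.1,-0.3],"twist": 0,"gripper": 0}
    - {"translation": [2.1,-1.45,-0.3],"twist": 0,"gripper": 0}
    - {"translation": [2.4,-1.7,-0.3],"twist": 0,"gripper": 0}

```text
clock: 2.28
eef_pos: [501.8, 48.0, 64.7]
tcp_rot: [3.139, 0.002, -0.608]
contact_force: [0.5, -0.2, 0.3]
opening: -0.0
```

```bash
python3 -c "
from h import *
from rig import sense,grab_frame
print(sense()['eef_pos'])
for n in('top','wrist','scene'): cv2.imwrite(f'pics/{n}2.png',grab_frame(n))
im=cv2.imread('pics/top2.png')[170:290,180:330];a=cv2.resize(im,(600,480),interpolation=cv2.INTER_CUBIC)
cv2.imwrite('pics/top2z.png',a)
for i in range(5): print(rel(at(182-4*(i+1),65,64),-35-4*(i+1)))"
```

```text
[501.75008438  47.98115108  64.74331035]
(array([-0.27, -0.36, -0.01]), np.float64(0.072))
(array([-0.5 , -0.75, -0.01]), np.float64(0.142))
(array([-0.7 , -1.16, -0.02]), np.float64(0.212))
(array([-0.88, -1.58, -0.02]), np.float64(0.282))
(array([-1.03, -2.  , -0.02]), np.float64(0.351))
```

View pics/top2z.png

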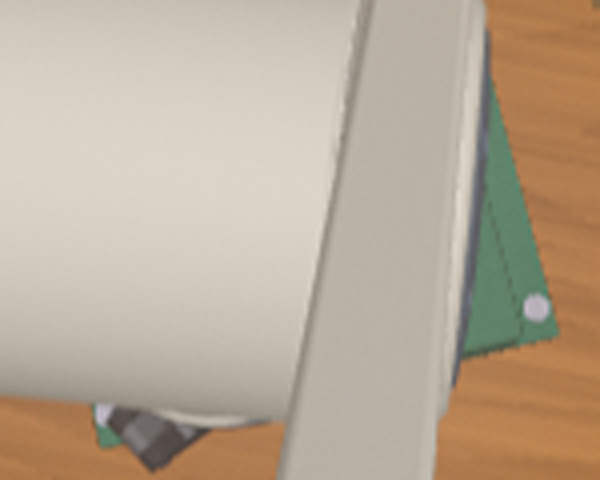

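View pics/wrist2.png

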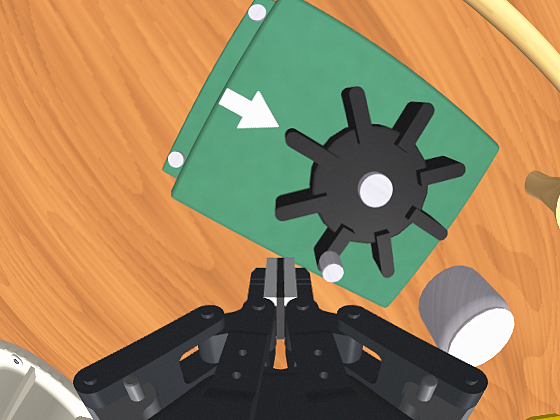

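The wrist view shows the fingertip in the gap between the studded lobe (330,255) and the next lobe clockwise (290,207), with no contact force. I'll start the clockwise arc.

Request:
arm_command:
  plan:
    - {"translation": [-0.25,-0.35,0],"twist": 0.07,"gripper": 0}
    - {"translation": [-0.5,-0.75,0],"twist": 0.14,"gripper": 0}
    - {"translation": [-0.7,-1.15,0],"twist": 0.21,"gripper": 0}
    - {"translation": [-0.9,-1.6,0],"twist": 0.28,"gripper": 0}
    - {"translation": [-1.05,-2.0,0],"twist": 0.35,"gripper": 0}

```text
clock: 2.85
eef_pos: [502.6, 70.3, 64.0]
tcp_rot: [3.137, 0.002, -0.962]
contact_force: [-0.0, -0.0, -0.9]
opening: 0.0
```

```bash
cat >a.py <<'E'
from h import *
from rig import sense,grab_frame
import sys
s=sense();p=s['eef_pos'];f=s['contact_force']
phi=np.degrees(np.arctan2(p[1]-C[1],p[0]-C[0]))%360
print('phi',phi,'r',np.hypot(*(p[:2]-C)),'z',p[2],'F',f.round(1))
ph0,st,r=float(sys.argv[2]),float(sys.argv[3]),float(sys.argv[4])
for i in range(5):
  q=ph0-st*(i+1); print(rel(at(q,r,64),q-217,s))
cv2.imwrite(f'pics/w{sys.argv[1]}.png',grab_frame('wrist')[:340])
E
python3 a.py 3 162 3 65
```

```text
phi 161.95713676638914 r 65.59284461339786 z 63.998594857345836 F [-0.  -0.  -0.9]
(array([-0.15, -0.31, -0.  ]), np.float64(0.05))
(array([-0.33, -0.6 , -0.  ]), np.float64(0.102))
(array([-0.5 , -0.89, -0.  ]), np.float64(0.155))
(array([-0.65, -1.2 , -0.  ]), np.float64(0.207))
(array([-0.79, -1.51, -0.01]), np.float64(0.26))
```

View pics/w3.png

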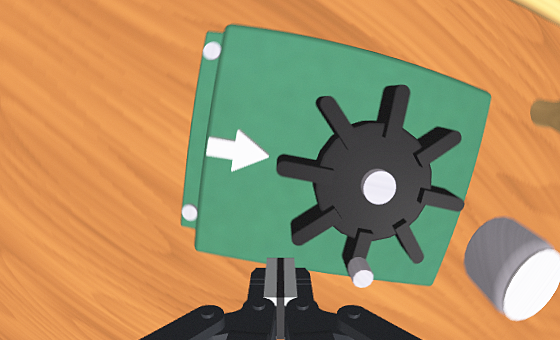

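No contact yet: the pad tip is narrower than I assumed, so its corner passes at about r=53. I'll back up to 182° and go 9 mm deeper.

```bash
python3 - <<'E'
from h import *
from rig import sense
for q,r in((172,66),(182,66),(182,62),(182,58),(182,56)): print(rel(at(q,r,64),q-217))
E
```

```text
(array([0.77, 0.94, 0.01]), np.float64(-0.182))
(array([1.68, 1.64, 0.01]), np.float64(-0.356))
(array([1.9 , 1.3 , 0.01]), np.float64(-0.356))
(array([2.11, 0.97, 0.01]), np.float64(-0.356))
(array([2.22, 0.8 , 0.  ]), np.float64(-0.356))
```

Request:
arm_command:
  plan:
    - {"translation": [0.7,0.95,0],"twist": -0.18,"gripper": 0}
    - {"translation": [1.65,1.65,0],"twist": -0.3,"gripper": 0}
    - {"translation": [1.7,1.65,0],"twist": -0.36,"gripper": 0}
    - {"translation": [1.9,1.3,0],"twist": -0.36,"gripper": 0}
    - {"translation": [2.2,0.8,0],"twist": -0.36,"gripper": 0}

```text
clock: 3.32
eef_pos: [508.8, 48.0, 64.2]
tcp_rot: [3.138, 0.003, -0.61]
contact_force: [-1.1, 0.5, 0.3]
opening: -0.005
```

```bash
python3 a.py 4 182 3 56
```

```text
phi 182.0050976536272 r 56.275849016865486 z 64.19898380776876 F [-1.1  0.5  0.3]
(array([-0.15, -0.26,  0.02]), np.float64(0.054))
(array([-0.31, -0.5 ,  0.02]), np.float64(0.106))
(array([-0.45, -0.76,  0.02]), np.float64(0.158))
(array([-0.58, -1.02,  0.02]), np.float64(0.211))
(array([-0.7 , -1.29,  0.02]), np.float64(0.263))
```

View pics/w4.png

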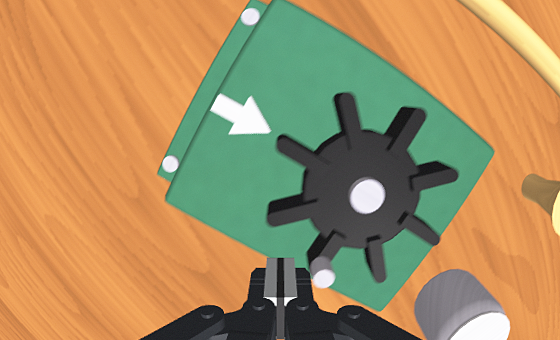

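The tip is in the gap, clear of the stud at (323,278), and there is no force. I'll push the arc on, watching force.

Request:
arm_command:
  plan:
    - {"translation": [-0.15,-0.25,0],"twist": 0.05,"gripper": 0}
    - {"translation": [-0.3,-0.5,0],"twist": 0.105,"gripper": 0}
    - {"translation": [-0.45,-0.75,0],"twist": 0.16,"gripper": 0}
    - {"translation": [-0.6,-1.0,0],"twist": 0.21,"gripper": 0}
    - {"translation": [-0.7,-1.3,0],"twist": 0.26,"gripper": 0}

```text
clock: 3.78
eef_pos: [512.7, 63.4, 64.4]
tcp_rot: [3.139, 0.001, -0.875]
contact_force: [1.0, -0.3, -0.5]
opening: -0.004
```

```bash
python3 a.py 5 167 3 56
```

```text
phi 165.62052383478198 r 53.99559758860827 z 64.42400064741427 F [ 1.  -0.3 -0.5]
(array([-0.25, -0.01,  0.04]), np.float64(0.05))
(array([-0.41, -0.26,  0.04]), np.float64(0.103))
(array([-0.56, -0.51,  0.04]), np.float64(0.155))
(array([-0.69, -0.78,  0.04]), np.float64(0.207))
(array([-0.81, -1.05,  0.04]), np.float64(0.26))
```

View pics/w5.png

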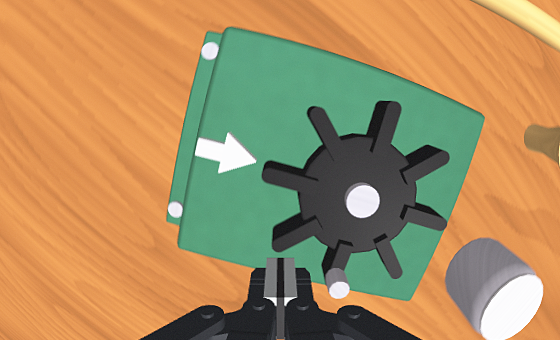

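The tip is about to meet the lobe at (285,238). Continuing.

Request:
arm_command:
  plan:
    - {"translation": [-0.25,-0.05,0],"twist": 0.05,"gripper": 0}
    - {"translation": [-0.4,-0.25,0],"twist": 0.1,"gripper": 0}
    - {"translation": [-0.55,-0.5,0],"twist": 0.155,"gripper": 0}
    - {"translation": [-0.7,-0.8,0],"twist": 0.21,"gripper": 0}
    - {"translation": [-0.8,-1.05,0],"twist": 0.26,"gripper": 0}

```text
clock: 4.25
eef_pos: [516.4, 77.1, 64.5]
tcp_rot: [3.139, 0.0, -1.141]
contact_force: [-0.4, 0.1, -0.6]
opening: 0.001
```

```bash
python3 a.py 6 152 3 56
```

```text
phi 150.8735679741263 r 55.65377720315105 z 64.51953419156153 F [-0.4  0.1 -0.6]
(array([-0.13, -0.13,  0.05]), np.float64(0.045))
(array([-0.29, -0.38,  0.05]), np.float64(0.098))
(array([-0.44, -0.63,  0.05]), np.float64(0.15))
(array([-0.57, -0.89,  0.05]), np.float64(0.202))
(array([-0.69, -1.16,  0.05]), np.float64(0.255))
```

View pics/w6.png

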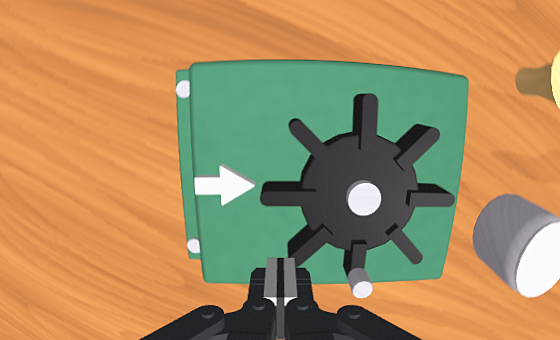

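The wheel hasn't moved: stud and arrow are still 90° apart. By my numbers the tip should already be touching, so I'll check the geometry by projecting known points into the wrist image.

```bash
python3 - <<'E'
from h import *
from rig import sense,grab_frame,camera_model
s=sense();m=camera_model('wrist');im=grab_frame('wrist')
def proj(p):
    P=m['pose'];c=P[:3,:3].T@(np.array(p)-P[:3,3]);th=np.arctan2(np.hypot(c[0],c[1]),c[2]);a=np.arctan2(c[1],c[0])
    return m['cx']+m['fx']*th*np.cos(a),m['cy']+m['fx']*th*np.sin(a)
def back(u,v,z):
    dx,dy=u-m['cx'],v-m['cy'];r=np.hypot(dx,dy);th=r/m['fx'];d=np.array([np.sin(th)*dx/r,np.sin(th)*dy/r,np.cos(th)])
    P=m['pose'];d=P[:3,:3]@d;o=P[:3,3];return o+d*(z-o[2])/d[2]
print('tcp',s['eef_pos'],proj(s['eef_pos']))
print('hub->',back(363,198,79),'stud',back(362,290,95),'arrow tip',back(256,185,53))
R=Rn.from_euler('xyz',s['tcp_rot'])
big=cv2.resize(im,None,fx=2,fy=2,interpolation=cv2.INTER_CUBIC)
def dot(p,c):
    u,v=proj(p);cv2.circle(big,(int(2*u),int(2*v)),4,c,-1)
dot(s['eef_pos'],(0,0,255))
for sx in(8,-8):
  for sy in(11,-11): dot(s['eef_pos']+R.apply([sx,sy,0]),(255,0,255))
for k in range(8): dot(at(114.7+45*k,55,79),(0,255,255))
dot([*C,79],(0,255,255))
cv2.imwrite('pics/w7.png',big[250:680,300:1000])
E
```

```text
tcp [516.72090593  77.37541966  64.58316772] (np.float64(279.0662481994418), np.float64(244.94570462086546))
hub-> [565.90005528  50.95199142  79.        ] stud [523.36193564  31.11533254  95.        ] arrow tip [541.75006153 103.79809981  53.        ]
```

View pics/w7.png

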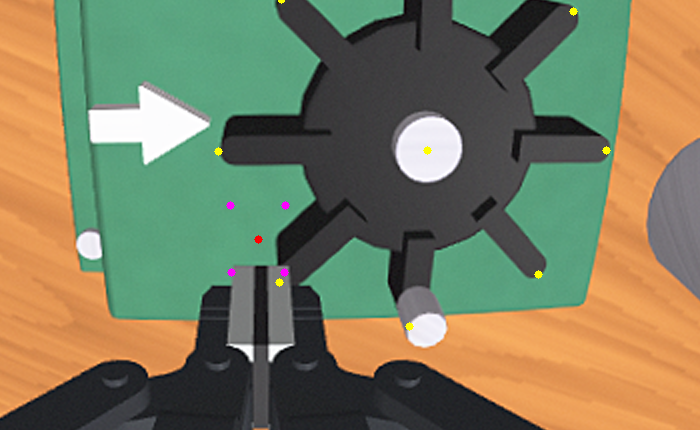

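```bash
python3 - <<'E'
from h import *
from rig import sense,grab_frame,camera_model
s=sense();m=camera_model('scene');im=grab_frame('scene')
def proj(p):
    P=m['pose'];c=P[:3,:3].T@(np.array(p)-P[:3,3]);return m['cx']+m['fx']*c[0]/c[2],m['cy']+m['fy']*c[1]/c[2]
x0,y0,k=260,130,5
big=cv2.resize(im[y0:y0+120,x0:x0+140],None,fx=k,fy=k,interpolation=cv2.INTER_CUBIC)
def dot(p,c):
    u,v=proj(p);cv2.circle(big,(int(k*(u-x0)),int(k*(v-y0))),3,c,-1)
R=Rn.from_euler('xyz',s['tcp_rot']);dot(s['eef_pos'],(0,0,255))
for sx in(8,-8):
  for sy in(11,-11): dot(s['eef_pos']+R.apply([sx,sy,0]),(255,0,255))
for j in range(8): dot(at(114.7+45*j,55,79),(0,255,255))
cv2.imwrite('pics/s7.png',big)
E
```

```text
(no output)
```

View pics/s7.png

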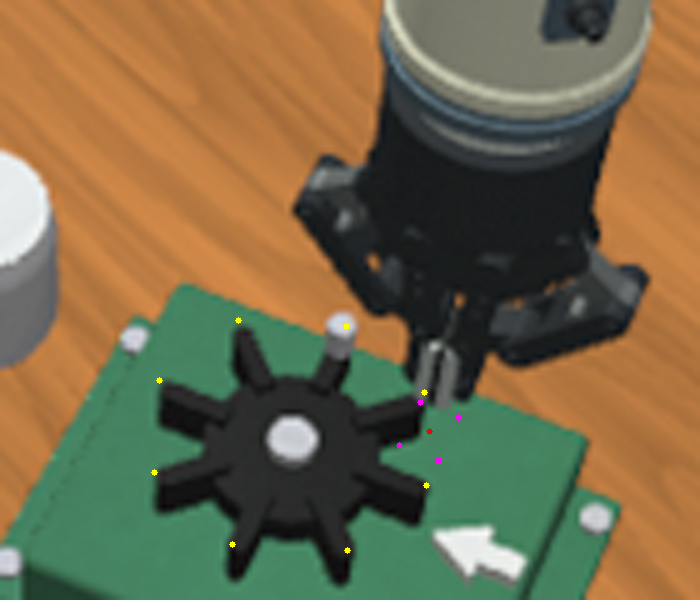

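```bash
python3 - <<'E'
from h import *
from rig import sense,camera_model
s=sense();m=camera_model('wrist')
u,v=280.5,257.5
dx,dy=u-m['cx'],v-m['cy'];r=np.hypot(dx,dy);th=r/m['fx'];d1=m['pose'][:3,:3]@np.array([np.sin(th)*dx/r,np.sin(th)*dy/r,np.cos(th)]);o1=m['pose'][:3,3]
o2,d2=ray(camera_model('scene'),347,210.4)
A=np.stack([d1,-d2],1);t=np.linalg.lstsq(A,o2-o1,rcond=None)[0]
p1,p2=o1+t[0]*d1,o2+t[1]*d2;print(p1,p2,s['eef_pos'])
R=Rn.from_euler('xyz',s['tcp_rot']);print('in tool frame',R.inv().apply((p1+p2)/2-s['eef_pos']))
E
```

```text
[519.72658994  77.616401    86.97464099] [518.17378904  78.3138326   87.56249213] [516.26529198  76.90842493  64.4833938 ]
in tool frame [  0.16122716  -2.82978646 -22.79157047]
```

Triangulating the visible fingertip from the two views puts it about 20 mm above the reported TCP (z ≈ 86). That is above the lobe tops, which explains why nothing touched. I'll go back to the gap at 182° and lower in steps. TCP z=50 is safe for the deck (45 mm) whichever height is right.

```bash
python3 - <<'E'
from h import *
for q,r,z in((165,62,64),(182,62,64),(182,62,51)): print(rel(at(q,r,z),q-217))
E
```

```text
(array([0.52, 1.47, 0.05]), np.float64(-0.229))
(array([2.08, 2.42, 0.05]), np.float64(-0.526))
(array([2.08, 2.42, 1.35]), np.float64(-0.526))
```

Request:
arm_command:
  plan:
    - {"translation": [0.5,1.45,0],"twist": -0.12,"gripper": 0}
    - {"translation": [1.3,2.1,0],"twist": -0.24,"gripper": 0}
    - {"translation": [2.1,2.4,0],"twist": -0.36,"gripper": 0}
    - {"translation": [2.1,2.4,0],"twist": -0.48,"gripper": 0}
    - {"translation": [2.1,2.4,0],"twist": -0.53,"gripper": 0}

```text
clock: 4.82
eef_pos: [503.3, 47.2, 64.6]
tcp_rot: [3.14, 0.001, -0.599]
contact_force: [-0.6, 0.5, 0.4]
opening: -0.002
```

Request:
arm_command:
  plan:
    - {"translation": [0,0,0.2],"twist": 0,"gripper": 0}
    - {"translation": [0,0,0.5],"twist": 0,"gripper": 0}
    - {"translation": [0,0,0.8],"twist": 0,"gripper": 0}
    - {"translation": [0,0,1.1],"twist": 0,"gripper": 0}
    - {"translation": [0,0,1.3],"twist": 0,"gripper": 0}

```text
clock: 5.23
eef_pos: [503.0, 47.2, 51.0]
tcp_rot: [3.14, 0.002, -0.6]
contact_force: [-0.8, 0.4, -1.1]
opening: 0.001
```

```bash
cat > look.py <<'E'
from h import *
from rig import sense,grab_frame,camera_model
import sys
n=sys.argv[1]
s=sense();p=s['eef_pos'];print(p.round(1),s['tcp_rot'].round(3),s['contact_force'].round(1),'phi',np.degrees(np.arctan2(p[1]-C[1],p[0]-C[0]))%360,'r',np.hypot(*(p[:2]-C)))
m=camera_model('scene');im=grab_frame('scene')
x0,y0,k=270,130,4
a=cv2.resize(im[y0:y0+120,x0:x0+100],None,fx=k,fy=k,interpolation=cv2.INTER_CUBIC)
w=grab_frame('wrist')[100:340,170:450];w=cv2.resize(w,None,fx=1.4,fy=1.4)
H=max(a.shape[0],w.shape[0]);f=lambda i:cv2.copyMakeBorder(i,0,H-i.shape[0],0,0,0)
cv2.imwrite(f'pics/L{n}.png',np.hstack([f(a),f(w)]))
E
python3 look.py 8
```

```text
[503.   47.2  51. ] [ 3.14e+00  2.00e-03 -6.00e-01] [-0.8  0.4 -1.1] phi 182.54241663954497 r 62.02863722097192
```

View pics/L8.png

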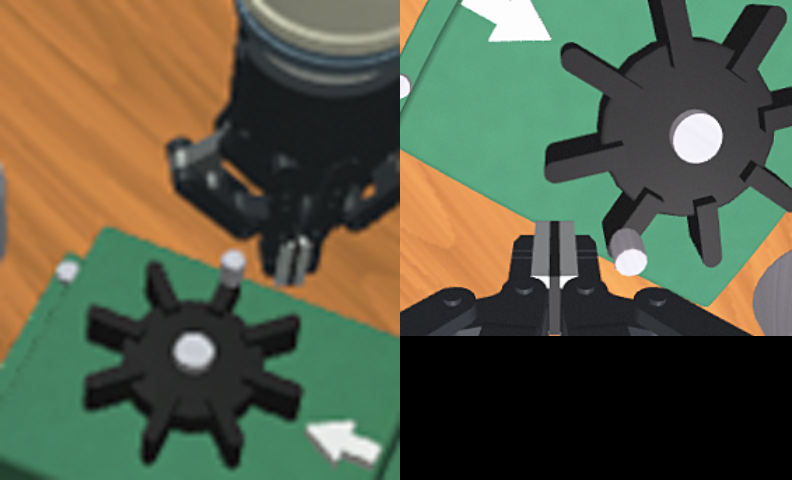

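```bash
cat > tri.py <<'E'
from h import *
from rig import sense,camera_model
def tri(us,vs,u=280,v=258):
    s=sense();m=camera_model('wrist')
    dx,dy=u-m['cx'],v-m['cy'];r=np.hypot(dx,dy);th=r/m['fx'];d1=m['pose'][:3,:3]@np.array([np.sin(th)*dx/r,np.sin(th)*dy/r,np.cos(th)]);o1=m['pose'][:3,3]
    o2,d2=ray(camera_model('scene'),us,vs)
    t=np.linalg.lstsq(np.stack([d1,-d2],1),o2-o1,rcond=None)[0]
    p1,p2=o1+t[0]*d1,o2+t[1]*d2
    R=Rn.from_euler('xyz',s['tcp_rot']);print(((p1+p2)/2).round(1),np.linalg.norm(p1-p2),'tool',R.inv().apply((p1+p2)/2-s['eef_pos']).round(1))
    # camera pos in tool
    print('cam in tool',R.inv().apply(o1-s['eef_pos']).round(1))
E
python3 -c "
from tri import *
tri(343,200.7)"
```

```text
[510.1  57.8  90.8] 1.6199044133336322 tool [ -0.1 -12.7 -39.8]
cam in tool [   0.4  -83.3 -175. ]
```

The two rays are nearly parallel, so that height isn't trustworthy. I'll settle it by feel instead, lowering gently over the bare deck (45 mm) and watching the force.

Request:
arm_command:
  plan:
    - {"translation": [0,0,0.15],"twist": 0,"gripper": 0}
    - {"translation": [0,0,0.3],"twist": 0,"gripper": 0}
    - {"translation": [0,0,0.45],"twist": 0,"gripper": 0}
    - {"translation": [0,0,0.6],"twist": 0,"gripper": 0}
    - {"translation": [0,0,0.7],"twist": 0,"gripper": 0}

```text
clock: 5.75
eef_pos: [502.8, 47.2, 43.9]
tcp_rot: [3.139, 0.002, -0.599]
contact_force: [0.6, -0.6, 0.3]
opening: 0.002
```

```bash
python3 look.py 9
```

```text
[502.8  47.2  43.9] [ 3.139e+00  2.000e-03 -5.990e-01] [ 0.6 -0.6  0.3] phi 182.53763012743502 r 62.23521636901713
```

Request:
arm_command:
  plan:
    - {"translation": [0,0,0.1],"twist": 0,"gripper": 0}
    - {"translation": [0,0,0.2],"twist": 0,"gripper": 0}
    - {"translation": [0,0,0.3],"twist": 0,"gripper": 0}
    - {"translation": [0,0,0.4],"twist": 0,"gripper": 0}
    - {"translation": [0,0,0.4],"twist": 0,"gripper": 0}

```text
clock: 6.27
eef_pos: [502.6, 47.2, 39.7]
tcp_rot: [3.139, 0.003, -0.599]
contact_force: [-0.2, -0.5, -0.1]
opening: -0.001
```

```bash
python3 look.py 10
```

```text
[502.6  47.2  39.7] [ 3.139e+00  3.000e-03 -5.990e-01] [-0.2 -0.5 -0.1] phi 182.5712446270061 r 62.46030392133145
```

View pics/L10.png

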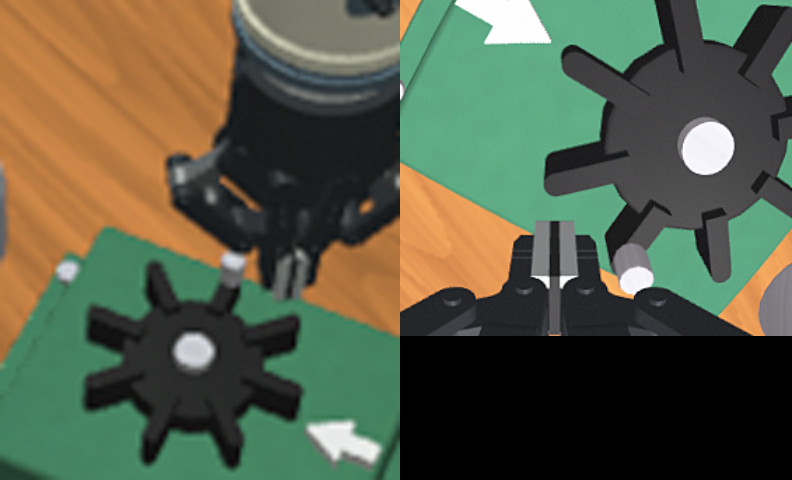

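```bash
python3 - <<'E'
from h import *
from rig import sense,camera_model
m=camera_model('scene');s=sense();R=Rn.from_euler('xyz',s['tcp_rot'])
def proj(p):
    P=m['pose'];c=P[:3,:3].T@(np.array(p)-P[:3,3]);return m['cx']+m['fx']*c[0]/c[2],m['cy']+m['fy']*c[1]/c[2]
for y in(0,-11):
  for h in(0,10,20,30,40,50): print(y,h,np.round(proj(s['eef_pos']+R.apply([0,y,-h])),1))
m=camera_model('wrist')
E
```

```text
0 0 [338.9 209.8]
0 10 [339.5 207. ]
0 20 [340.  204.1]
0 30 [340.5 201.2]
0 40 [341.  198.2]
0 50 [341.6 195.2]
-11 0 [339.8 214.4]
-11 10 [340.4 211.6]
-11 20 [340.9 208.7]
-11 30 [341.4 205.8]
-11 40 [342.  202.9]
-11 50 [342.5 199.9]
```

Confirmed by touch: TCP reads 39.7 mm over the 45 mm deck with no force, so the real tip is 20–38 mm above the reported TCP. I'll keep lowering carefully to find it.

Request:
arm_command:
  plan:
    - {"translation": [0,0,0.2],"twist": 0,"gripper": 0}
    - {"translation": [0,0,0.4],"twist": 0,"gripper": 0}
    - {"translation": [0,0,0.6],"twist": 0,"gripper": 0}
    - {"translation": [0,0,0.8],"twist": 0,"gripper": 0}
    - {"translation": [0,0,1.0],"twist": 0,"gripper": 0}

```text
clock: 6.78
eef_pos: [502.6, 47.2, 29.5]
tcp_rot: [3.139, 0.003, -0.599]
contact_force: [-0.1, -0.1, 0.7]
opening: -0.001
```

```bash
python3 look.py 11
```

```text
[502.6  47.2  29.5] [ 3.139e+00  3.000e-03 -5.990e-01] [-0.1 -0.1  0.7] phi 182.58038143714847 r 62.49254980289156
```

View pics/L11.png

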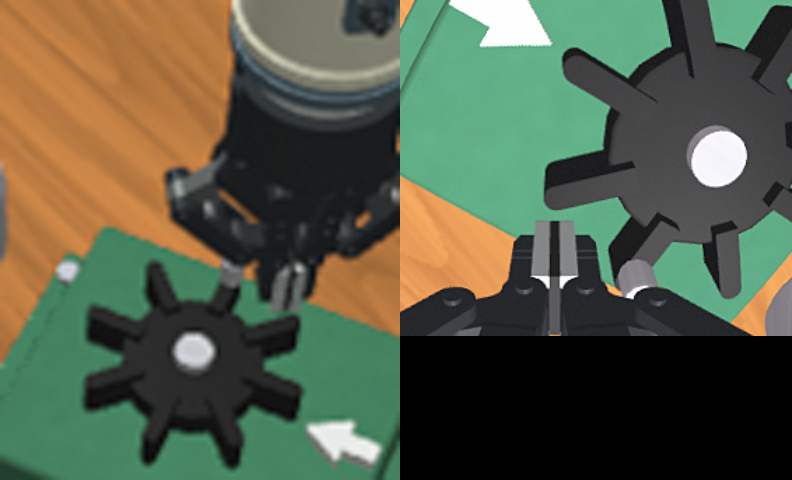

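Still no contact at 29.5, and with this jaw orientation the linkage is near the stud. I'll move to the next gap clockwise (137°), away from the stud, with the jaw axis turned more tangential, and feel for the deck outside the wheel there.

Request:
arm_command:
  plan:
    - {"translation": [-0.5,0.3,-2],"twist": 0,"gripper": 0}
    - {"translation": [-2,1,-5],"twist": 0,"gripper": 0}
    - {"translation": [-2.5,1.5,-6],"twist": -0.12,"gripper": 0}
    - {"translation": [-2.5,1.5,-6],"twist": -0.24,"gripper": 0}
    - {"translation": [-2.5,1.5,-6],"twist": -0.36,"gripper": 0}

```text
clock: 7.3
eef_pos: [473.8, 49.0, 90.6]
tcp_rot: [3.141, 0.002, -0.233]
contact_force: [0.2, -0.0, -0.5]
opening: -0.001
```

```bash
python3 -c "
from h import *
print(rel(at(145,78,85),40),rel(at(145,78,40),40))"
```

```text
(array([ 1.6 , -5.08,  0.56]), np.float64(-0.932)) (array([ 1.61, -5.09,  5.06]), np.float64(-0.932))
```

Request:
arm_command:
  plan:
    - {"translation": [0.3,-1.5,0],"twist": -0.12,"gripper": 0}
    - {"translation": [0.8,-3,0],"twist": -0.24,"gripper": 0}
    - {"translation": [1.6,-5.1,0],"twist": -0.36,"gripper": 0}
    - {"translation": [1.6,-5.1,0],"twist": -0.48,"gripper": 0}
    - {"translation": [1.6,-5.1,0],"twist": -0.6,"gripper": 0}

```text
clock: 7.72
eef_pos: [501.9, 95.9, 90.6]
tcp_rot: [-3.141, 0.002, 0.374]
contact_force: [-0.8, -0.4, -0.4]
opening: 0.003
```

Request:
arm_command:
  plan:
    - {"translation": [0,0,1],"twist": -0.12,"gripper": 0}
    - {"translation": [0,0,2],"twist": -0.24,"gripper": 0}
    - {"translation": [0,0,3],"twist": -0.33,"gripper": 0}
    - {"translation": [0,0,4],"twist": -0.33,"gripper": 0}
    - {"translation": [0,0,4.7],"twist": -0.33,"gripper": 0}

```text
clock: 8.13
eef_pos: [501.5, 95.8, 42.7]
tcp_rot: [-3.141, 0.002, 0.701]
contact_force: [-0.2, -0.7, -0.3]
opening: 0.001
```

```bash
python3 look.py 12
```

```text
[501.5  95.8  42.7] [-3.141e+00  2.000e-03  7.010e-01] [-0.2 -0.7 -0.3] phi 144.2319949455346 r 78.31112080253146
```

View pics/L12.png

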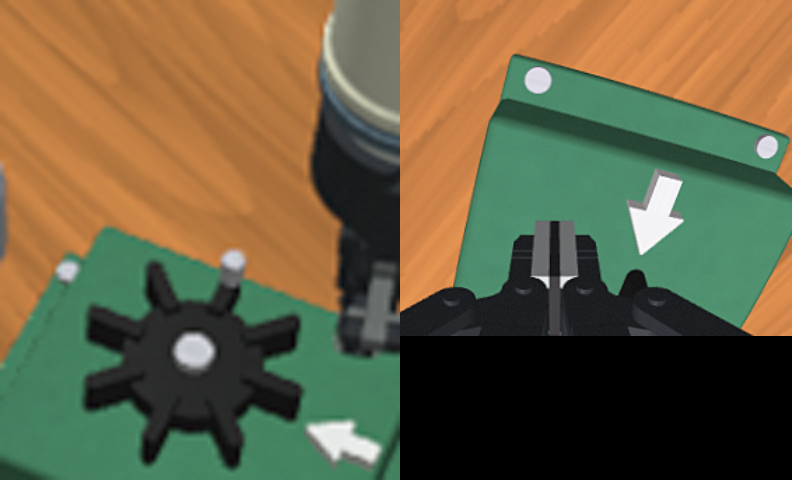

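Request:
arm_command:
  plan:
    - {"translation": [0,0,0.4],"twist": 0,"gripper": 0}
    - {"translation": [0,0,0.8],"twist": 0,"gripper": 0}
    - {"translation": [0,0,1.1],"twist": 0,"gripper": 0}
    - {"translation": [0,0,1.4],"twist": 0,"gripper": 0}
    - {"translation": [0,0,1.4],"twist": 0,"gripper": 0}

```text
clock: 8.65
eef_pos: [500.6, 95.6, 28.0]
tcp_rot: [-3.14, 0.004, 0.7]
contact_force: [0.5, -0.1, 0.6]
opening: -0.002
```

Request:
arm_command:
  plan:
    - {"translation": [0,0,0.1],"twist": 0,"gripper": 0}
    - {"translation": [0,0,0.2],"twist": 0,"gripper": 0}
    - {"translation": [0,0,0.3],"twist": 0,"gripper": 0}
    - {"translation": [0,0,0.4],"twist": 0,"gripper": 0}
    - {"translation": [0,0,0.4],"twist": 0,"gripper": 0}

```text
clock: 9.07
eef_pos: [500.5, 95.6, 23.9]
tcp_rot: [-3.14, 0.004, 0.7]
contact_force: [-0.2, -0.3, 0.0]
opening: 0.004
```

Request:
arm_command:
  plan:
    - {"translation": [0,0,0.1],"twist": 0,"gripper": 0}
    - {"translation": [0,0,0.2],"twist": 0,"gripper": 0}
    - {"translation": [0,0,0.3],"twist": 0,"gripper": 0}
    - {"translation": [0,0,0.4],"twist": 0,"gripper": 0}
    - {"translation": [0,0,0.4],"twist": 0,"gripper": 0}

```text
clock: 9.48
eef_pos: [500.4, 95.5, 19.7]
tcp_rot: [-3.139, 0.004, 0.7]
contact_force: [-0.3, 0.2, 0.2]
opening: -0.001
```

Request:
arm_command:
  plan:
    - {"translation": [0,0,0.1],"twist": 0,"gripper": 0}
    - {"translation": [0,0,0.2],"twist": 0,"gripper": 0}
    - {"translation": [0,0,0.3],"twist": 0,"gripper": 0}
    - {"translation": [0,0,0.3],"twist": 0,"gripper": 0}
    - {"translation": [0,0,0.3],"twist": 0,"gripper": 0}

```text
clock: 9.9
eef_pos: [500.3, 95.5, 16.6]
tcp_rot: [-3.139, 0.004, 0.7]
contact_force: [0.3, 0.3, -0.3]
opening: 0.001
```

Request:
arm_command:
  plan:
    - {"translation": [0,0,0.1],"twist": 0,"gripper": 0}
    - {"translation": [0,0,0.2],"twist": 0,"gripper": 0}
    - {"translation": [0,0,0.3],"twist": 0,"gripper": 0}
    - {"translation": [0,0,0.3],"twist": 0,"gripper": 0}
    - {"translation": [0,0,0.3],"twist": 0,"gripper": 0}

```text
clock: 10.32
eef_pos: [500.3, 95.5, 13.7]
tcp_rot: [-3.139, 0.004, 0.7]
contact_force: [-1.0, 0.4, 2.5]
opening: -0.001
```

```bash
python3 look.py 13
```

```text
[500.3  95.5  13.7] [-3.139  0.004  0.7  ] [-1.   0.4  2.5] phi 144.866114498169 r 79.0884517483948
```

View pics/L13.png

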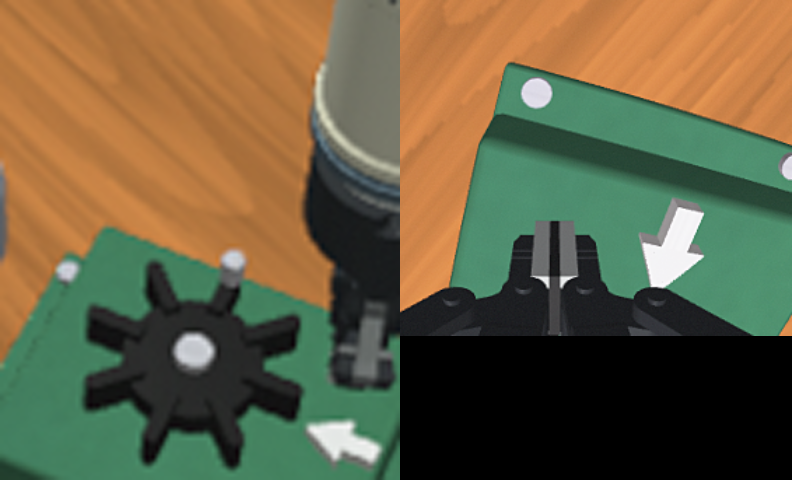

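Request:
arm_command:
  plan:
    - {"translation": [0,0,0.05],"twist": 0,"gripper": 0}
    - {"translation": [0,0,0.1],"twist": 0,"gripper": 0}
    - {"translation": [0,0,0.1],"twist": 0,"gripper": 0}
    - {"translation": [0,0,0.1],"twist": 0,"gripper": 0}
    - {"translation": [0,0,0.1],"twist": 0,"gripper": 0}

```text
clock: 10.83
eef_pos: [500.4, 95.6, 13.6]
tcp_rot: [-3.139, 0.004, 0.7]
contact_force: [-4.8, 0.1, 15.7]
opening: -0.003
```

Contact confirmed: 15.7 N up with TCP z at 13.6, so the real tip is 31 mm above the reported TCP. I'll use TCP z=32 (tip at 63), backing off first and then entering the gap at 137°.

```bash
python3 -c "
from h import *
print(rel(at(137,84,33),13.6),rel(at(137,70,33),13.6),rel(at(137,60,33),13.6))"
```

```text
(array([ 0.99, -0.69, -1.94]), np.float64(0.463)) (array([ 1.16,  0.7 , -1.95]), np.float64(0.463)) (array([ 1.28,  1.69, -1.95]), np.float64(0.463))
```

Request:
arm_command:
  plan:
    - {"translation": [0,0,-1.0],"twist": 0,"gripper": 0}
    - {"translation": [0.4,-0.4,-1.9],"twist": 0.12,"gripper": 0}
    - {"translation": [0.8,-0.7,-1.95],"twist": 0.24,"gripper": 0}
    - {"translation": [1.0,-0.7,-1.95],"twist": 0.36,"gripper": 0}
    - {"translation": [1.0,-0.7,-1.95],"twist": 0.46,"gripper": 0}

```text
clock: 11.25
eef_pos: [504.2, 107.8, 33.7]
tcp_rot: [-3.141, 0.003, 0.235]
contact_force: [-0.2, 1.7, 0.1]
opening: -0.005
```

```bash
python3 -c "
from h import *
for r in (78,72,66,62,59): print(rel(at(137,r,32),13.6))"; python3 look.py 14
```

```text
(array([0.26, 0.53, 0.17]), np.float64(-0.003))
(array([0.59, 1.03, 0.17]), np.float64(-0.003))
(array([0.92, 1.53, 0.16]), np.float64(-0.003))
(array([1.14, 1.87, 0.16]), np.float64(-0.003))
(array([1.31, 2.12, 0.16]), np.float64(-0.003))
[504.2 107.8  33.7] [-3.141e+00  3.000e-03  2.350e-01] [-0.2  1.7  0.1] phi 136.4334421667969 r 83.85959235897047
```

View pics/L14.png

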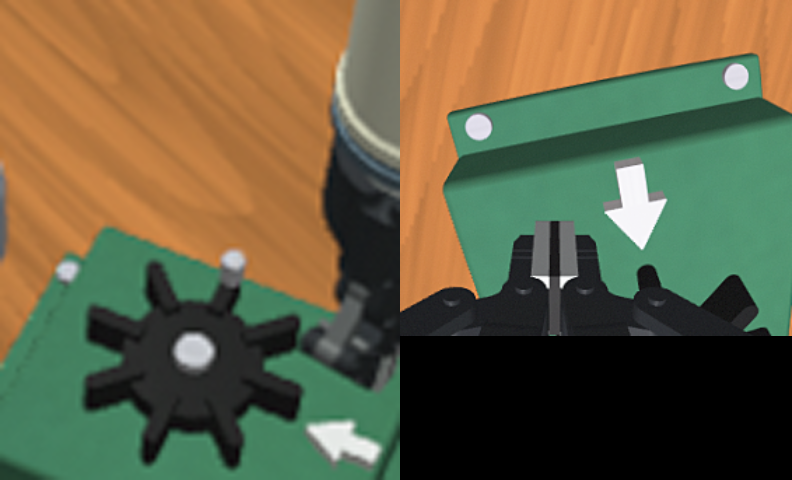

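The fingertip is just outside the gap left of the arrow lobe. Moving in along 137°.

Request:
arm_command:
  plan:
    - {"translation": [0.25,0.55,0.15],"twist": 0,"gripper": 0}
    - {"translation": [0.6,1.05,0.15],"twist": 0,"gripper": 0}
    - {"translation": [0.9,1.5,0.15],"twist": 0,"gripper": 0}
    - {"translation": [1.15,1.85,0.15],"twist": 0,"gripper": 0}
    - {"translation": [1.2,1.95,0.15],"twist": 0,"gripper": 0}

```text
clock: 11.77
eef_pos: [520.9, 90.7, 31.9]
tcp_rot: [3.142, 0.004, 0.239]
contact_force: [0.6, -0.5, -0.0]
opening: -0.0
```

```bash
cat >arc.py <<'E'
from h import *
from rig import sense
import sys
ph0,st,r,z=map(float,sys.argv[1:5])
s=sense()
for i in range(5):
  q=ph0-st*(i+1); print(*rel(at(q,r,z),q-123.4,s))
E
python3 look.py 15; python3 arc.py 137 2 61 32
```

```text
[520.9  90.7  31.9] [3.142 0.004 0.239] [ 0.6 -0.5 -0. ] phi 137.26089612179427 r 59.99640956276781
[ 0.21 -0.17 -0.03] 0.036
[ 0.39 -0.28 -0.03] 0.071
[ 0.58 -0.38 -0.03] 0.106
[ 0.77 -0.47 -0.03] 0.141
[ 0.96 -0.56 -0.03] 0.176
```

View pics/L15.png

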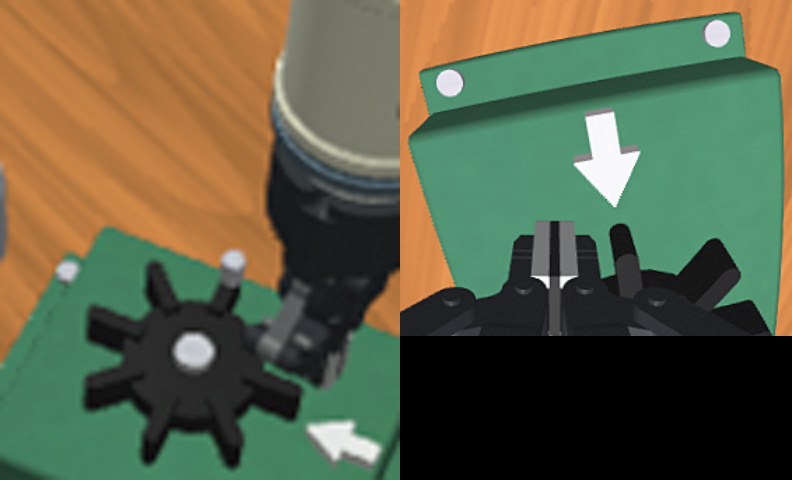

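The tip is in the gap and the black finger sits just left of the lobe at the arrow (622,240), with no force. Pushing clockwise now.

Request:
arm_command:
  plan:
    - {"translation": [0.2,-0.1,0],"twist": 0.035,"gripper": 0}
    - {"translation": [0.4,-0.2,0],"twist": 0.07,"gripper": 0}
    - {"translation": [0.6,-0.3,0],"twist": 0.105,"gripper": 0}
    - {"translation": [0.8,-0.4,0],"twist": 0.14,"gripper": 0}
    - {"translation": [0.95,-0.5,0],"twist": 0.175,"gripper": 0}

```text
clock: 12.28
eef_pos: [528.1, 98.2, 31.6]
tcp_rot: [3.141, 0.005, 0.062]
contact_force: [-1.5, 0.3, -0.7]
opening: -0.004
```

```bash
python3 look.py 16; python3 arc.py 127 2 60.5 32
```

```text
[528.1  98.2  31.6] [3.141 0.005 0.062] [-1.5  0.3 -0.7] phi 127.43366981124524 r 60.72889154072579
[ 0.23 -0.12 -0.04] 0.036
[ 0.41 -0.22 -0.04] 0.071
[ 0.6  -0.32 -0.04] 0.105
[ 0.79 -0.42 -0.04] 0.14
[ 0.98 -0.5  -0.04] 0.175
```

View pics/L16.png

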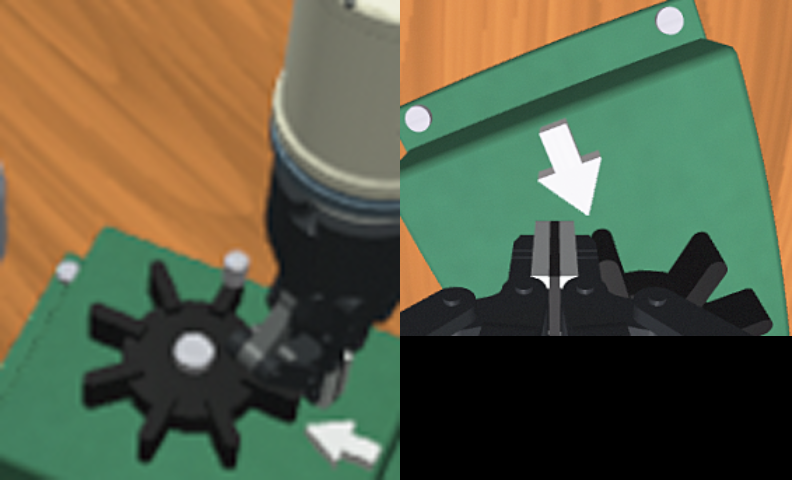

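The finger has touched the lobe (1.5 N) and the wheel is starting to turn. I'll push on to the click, moving a bit faster past half-way so the finger travels with the gap.

```bash
python3 -c "
from h import *
for q in (123,118,112,104,94): print(rel(at(q,60.5,32),q-123.4))"
```

```text
(array([ 0.41, -0.22, -0.04]), np.float64(0.071))
(array([ 0.88, -0.46, -0.04]), np.float64(0.158))
(array([ 1.47, -0.69, -0.05]), np.float64(0.262))
(array([ 2.29, -0.9 , -0.05]), np.float64(0.402))
(array([ 3.34, -1.  , -0.06]), np.float64(0.577))
```

Request:
arm_command:
  plan:
    - {"translation": [0.4,-0.2,0],"twist": 0.07,"gripper": 0}
    - {"translation": [0.9,-0.45,0],"twist": 0.16,"gripper": 0}
    - {"translation": [1.45,-0.7,0],"twist": 0.27,"gripper": 0}
    - {"translation": [2.3,-0.9,0],"twist": 0.39,"gripper": 0}
    - {"translation": [3.3,-1.0,0],"twist": 0.51,"gripper": 0}

```text
clock: 12.8
eef_pos: [559.8, 110.6, 31.3]
tcp_rot: [3.138, 0.005, -0.45]
contact_force: [0.0, 0.4, -0.2]
opening: 0.0
```

```bash
python3 look.py 17; python3 arc.py 94 2 60.5 32
```

```text
[559.8 110.6  31.3] [ 3.138  0.005 -0.45 ] [ 0.   0.4 -0.2] phi 94.89760196918868 r 60.77718922002519
[ 0.11 -0.03 -0.04] 0.101
[ 0.3  -0.12 -0.04] 0.136
[ 0.49 -0.21 -0.04] 0.171
[ 0.69 -0.29 -0.04] 0.206
[ 0.89 -0.37 -0.04] 0.241
```

View pics/L17.png

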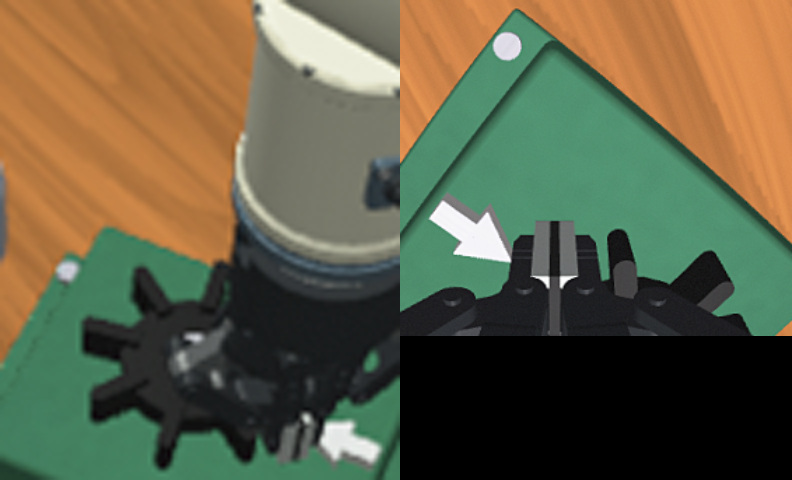

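The first click is done: a lobe-free gap is again ahead of the finger, no force, and the whole star has turned one lobe. Now the second click.

```bash
python3 -c "
from h import *
for q in (92.5,90,87.5,84.5,82): print(rel(at(q,60.5,32),q-123.4))"
```

```text
(array([ 0.07, -0.  , -0.04]), np.float64(0.092))
(array([ 0.3 , -0.12, -0.04]), np.float64(0.136))
(array([ 0.54, -0.23, -0.04]), np.float64(0.18))
(array([ 0.84, -0.35, -0.04]), np.float64(0.232))
(array([ 1.09, -0.44, -0.04]), np.float64(0.276))
```

Request:
arm_command:
  plan:
    - {"translation": [0.1,0,0],"twist": 0.09,"gripper": 0}
    - {"translation": [0.3,-0.1,0],"twist": 0.135,"gripper": 0}
    - {"translation": [0.55,-0.25,0],"twist": 0.18,"gripper": 0}
    - {"translation": [0.85,-0.35,0],"twist": 0.23,"gripper": 0}
    - {"translation": [1.1,-0.45,0],"twist": 0.275,"gripper": 0}

```text
clock: 13.32
eef_pos: [572.7, 109.8, 31.4]
tcp_rot: [3.138, 0.003, -0.719]
contact_force: [-0.7, 0.0, 0.8]
opening: 0.001
```

```bash
python3 look.py 18; python3 -c "
from h import *
for q in (78,73,67,59,49): print(rel(at(q,60.5,32),q-123.4))"
```

```text
[572.7 109.8  31.4] [ 3.138e+00  3.000e-03 -7.190e-01] [-0.7  0.   0.8] phi 82.6679651435743 r 60.26690203391738
(array([ 0.39, -0.26, -0.06]), np.float64(0.074))
(array([ 0.86, -0.49, -0.06]), np.float64(0.161))
(array([ 1.45, -0.72, -0.06]), np.float64(0.266))
(array([ 2.27, -0.93, -0.06]), np.float64(0.406))
(array([ 3.32, -1.02, -0.07]), np.float64(0.58))
```

View pics/L18.png

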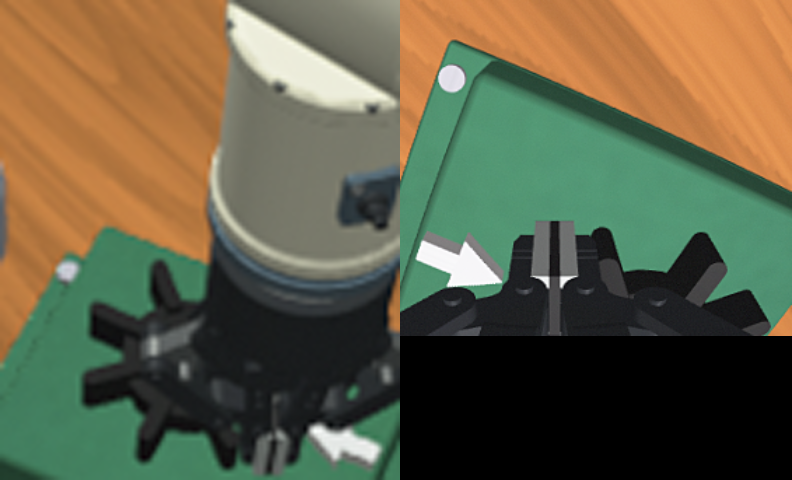

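The finger is back against the lobe, as before the first click. Making the same push for the second and last click.

Request:
arm_command:
  plan:
    - {"translation": [0.4,-0.25,0],"twist": 0.07,"gripper": 0}
    - {"translation": [0.85,-0.5,0],"twist": 0.16,"gripper": 0}
    - {"translation": [1.45,-0.7,0],"twist": 0.27,"gripper": 0}
    - {"translation": [2.3,-0.95,0],"twist": 0.39,"gripper": 0}
    - {"translation": [3.3,-1.0,0],"twist": 0.51,"gripper": 0}

```text
clock: 13.83
eef_pos: [603.9, 95.8, 31.3]
tcp_rot: [3.137, 0.001, -1.228]
contact_force: [0.5, -0.1, -0.0]
opening: -0.002
```

```bash
python3 look.py 19; python3 -c "
from h import *
print(rel(at(47.2,61,32),47-123.4))"
```

```text
[603.9  95.8  31.3] [ 3.137e+00  1.000e-03 -1.228e+00] [ 0.5 -0.1 -0. ] phi 49.659007845041224 r 60.0893005409175
(array([ 0.08, -0.14, -0.07]), np.float64(0.107))
```

View pics/L19.png

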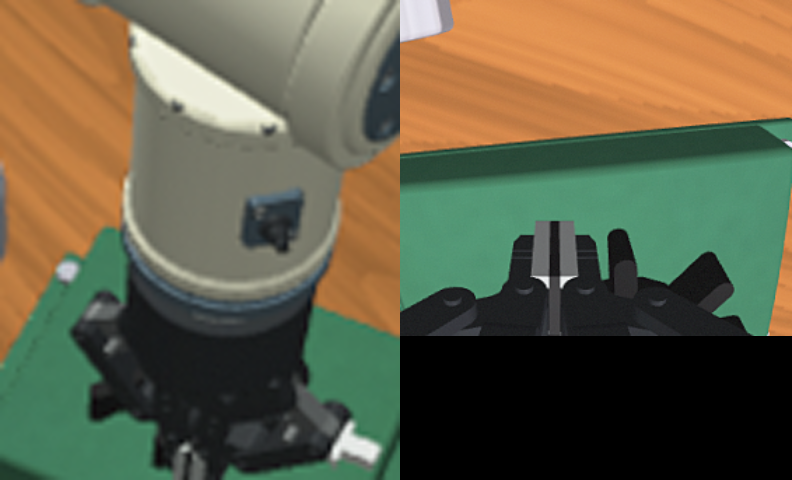

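It clicked: the lobe is again one gap ahead and there is no force. I'll lift straight up out of the gap and clear the view.

Request:
arm_command:
  plan:
    - {"translation": [0,0,-1],"twist": 0,"gripper": 0}
    - {"translation": [0,0,-3],"twist": 0,"gripper": 0}
    - {"translation": [0,0,-6],"twist": 0,"gripper": 0}
    - {"translation": [0,0,-10],"twist": 0,"gripper": 0}
    - {"translation": [0,0,-14],"twist": 0,"gripper": 0}

```text
clock: 14.35
eef_pos: [603.6, 95.2, 172.7]
tcp_rot: [3.136, 0.001, -1.22]
contact_force: [1.0, -1.4, -0.1]
opening: 0.002
```

```bash
python3 -c "
from h import *
print(rel([430,230,220],-60))"
```

```text
(array([-18.63,  11.69,  -4.65]), np.float64(-0.173))
```

Request:
arm_command:
  plan:
    - {"translation": [-3,2,-2],"twist": 0,"gripper": 0}
    - {"translation": [-7,4,-4.5],"twist": 0,"gripper": 0}
    - {"translation": [-11,7,-4.5],"twist": 0,"gripper": 0}
    - {"translation": [-15,9.5,-4.5],"twist": 0,"gripper": 0}
    - {"translation": [-18.6,11.7,-4.5],"twist": 0,"gripper": 0}

```text
clock: 14.77
eef_pos: [446.8, 215.5, 219.4]
tcp_rot: [3.137, 0.001, -1.214]
contact_force: [0.9, 0.9, -0.7]
opening: -0.001
```

Request:
arm_command:
  plan:
    - {"translation": [-3,2,0],"twist": 0,"gripper": 0}
    - {"translation": [-6,4,0],"twist": 0,"gripper": 0}
    - {"translation": [-8,6,0],"twist": 0,"gripper": 0}
    - {"translation": [-8,6,0],"twist": 0,"gripper": 0}
    - {"translation": [-8,6,0],"twist": 0,"gripper": 0}

```text
clock: 15.18
eef_pos: [360.9, 269.9, 220.4]
tcp_rot: [3.138, 0.001, -1.206]
contact_force: [1.1, -0.0, -0.0]
opening: -0.001
```

```bash
python3 - <<'E'
from h import *
from rig import sense,grab_frame,camera_model
print(sense()['contact_force'],sense()['clock'])
for n in('top','scene'): cv2.imwrite(f'pics/{n}F.png',grab_frame(n))
a=cv2.imread('pics/topF.png');b=cv2.imread('pics/sceneF.png')
cv2.imwrite('pics/F.png',np.hstack([cv2.resize(a[90:300,170:400],None,fx=1.7,fy=1.7),cv2.resize(b[150:360,170:400],None,fx=1.7,fy=1.7)]))
for n,im in(('top',a),('scene',b)):
    m=camera_model(n);o=cv2.imread(f'pics/{n}0.png')
    x0,x1,y0,y1=(190,320,170,290) if n=='top' else (250,390,180,300)
    g=im[y0:y1,x0:x1].astype(int)
    for c,ar in cents((g.min(2)>120)&(np.ptp(g,axis=2)<40),8):
        q=plane(m,(c[0]+x0,c[1]+y0),95)[:2]-C; print(n,c[0]+x0,c[1]+y0,ar,'r',np.hypot(*q).round(1),'ang',np.degrees(np.arctan2(q[1],q[0])).round(1))
    d=cv2.absdiff(im,o).max(2);rs=dict(top=dict(hammer=(185,330,105,178),heel=(320,355,140,175),tin=(328,380,205,255)),scene=dict(hammer=(180,335,265,355),heel=(200,235,210,248),tin=(232,276,155,206)))[n]
    for k,(p,q,r,s) in rs.items(): print(n,k,'changed px',int((d[r:s,p:q]>30).sum()))
E
```

```text
[ 1.12109633 -0.02394802 -0.0030477 ] 15.1833
top 205.6 171.5 55 r 121.2 ang 57.4
top 298.0 186.4 41 r 91.2 ang -40.2
top 194.1 211.0 43 r 105.0 ang 93.4
top 256.3 220.8 96 r 2.8 ang -152.4
top 229.0 225.5 48 r 45.9 ang 114.5
top 213.8 234.0 173 r 73.8 ang 120.8
top 313.8 246.5 46 r 106.6 ang -104.4
top 206.6 272.7 45 r 118.5 ang 149.4
top hammer changed px 0
top heel changed px 0
top tin changed px 0
scene 257.7 183.1 120 r 133.3 ang -69.6
scene 286.3 197.0 24 r 69.1 ang -68.7
scene 318.0 217.1 65 r 12.3 ang 40.4
scene 341.6 221.5 30 r 46.3 ang 112.4
scene 378.6 233.2 28 r 116.3 ang 116.6
scene 355.4 239.7 123 r 87.4 ang 96.5
scene 260.8 241.8 29 r 125.1 ang -8.3
scene 357.8 282.3 33 r 156.6 ang 72.8
scene hammer changed px 0
scene heel changed px 0
scene tin changed px 0
```

View pics/F.png

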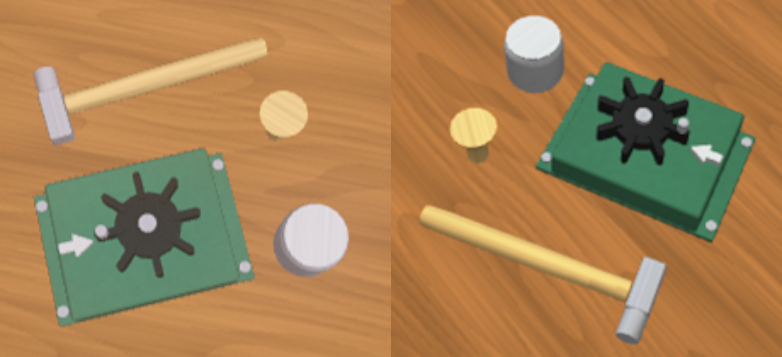

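The stud stands right at the arrow tip in both views: 114.5° from the top camera against 114.6° for the arrow. Hammer, tin and heel show no changed pixels, and the arm is clear. Handing in.

```bash
python3 -c "
from rig import job
print(job.sign_off())"
```

```text
the job is handed in; nothing more can be done
None
```

The tally wheel is back at its start mark: I turned it two clicks clockwise with the shut fingertips, and the studded lobe now rests at the arrow. I then lifted the arm clear and handed the job in at about 15 s; the hand-in gives no verdict.

**Last checks**
- **Stud angle:** the top camera puts the stud at 114.5°, against 114.6° for the arrow. The scene camera gives 112.4°, about 2° off but within the 7° allowed.
- **Loose things:** hammer, tin and heel show no changed pixels in either view.
- **Forces:** readings between moves on the wheel never passed about 2 N. I have no reading from inside a push, including at the clicks.

**What disagreed:** the fingertips sit about 31 mm above the reported TCP. My first sweeps therefore passed over the lobes without touching them. My estimate of the tip height from the camera views came out inconsistent, so I found it by lowering onto the bare deck, which it pressed with up to about 16 N. I then corrected the working height.

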